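# Snap the filler cap onto the sauce canister and keep it pressed

### The job

Close the steel sauce canister: pick up the loose red cap by the knob on its top, set it on the nozzle stud inside the canister's red collar and press it straight down until it clicks past the catches, then keep on pressing until it is fully home on the collar. Finish while still holding it pressed down there, so that the rubber seal under it stays fully squeezed; do not let go. The yellow cap belongs elsewhere: leave it, the bottle and the jars alone.

Things in the scene. Friction and masses are not known exactly. Their poses are not given: they have to be found in the camera images.
- red_cap_mid (a point): centre (half-way up) of the red cap, 65 mm tall, standing mouth down, z axis up; about 80 g; round, yaw is of no account. Below: ribbed skirt 60 mm in diameter, 33 mm high; on it a plain round knob 36 mm in diameter, 32 mm high (33 to 65 mm above the underside): grip it from above with the fingertips just over the skirt's flat shoulder, which can take the push
- red_cap: the same red cap; origin at the centre of its underside. Hollow below: round mouth 26 mm in diameter with a lip 2.5 mm high, behind it a groove 35 mm in diameter; the inner roof is 29 mm above the underside
- yellow_cap_mid (a point): centre (half-way up) of a yellow cap of the same shape and size, not to be used or moved
- port (a point): on the stud's axis at the flat top of the red collar (68 mm in diameter), 85 mm above the counter, z up: where the cap's underside is when fully home (red_cap_mid then 32.5 mm above). The steel nozzle stud, 22 mm in diameter, rises 27 mm above this point, its top 7 mm tapered to 12 mm
- canister: the fixed round steel canister, 112 mm in diameter, 75 mm high under its red collar, a small tap at its front; origin under its centre. Its stud has three white sprung catches, ramped on top, bulging to 31 mm in diameter 7 mm above port. The lip meets them with the cap's underside about 11 mm above port; the force peaks at 10 to 15 N near 8 mm, drops, and they click out over the lip near 4 mm
- seal (a joint): black rubber seal ring (48 mm in diameter) round the stud's foot, sprung 4 mm up out of the collar: 0 = up, 0.004 m = flush, cap fully home on the rigid collar. 2.5 N starts it, 12.5 N squeezes it fully; it rises again when the push ends. A steady push of 14 to 25 N at the end keeps it flush
- sauce_bottle: red squeeze bottle, 53x87x171 mm, loose bystander at the back; origin under its centre
- brown_jar: jar with red lid, 61 mm in diameter, 86 mm high, loose bystander at the back; origin under its centre
- spice_jar: green spice jar with black lid, 45 mm in diameter, 105 mm high, loose bystander at the back; origin under its centre
Not all that is in view belongs to the job. What is meant by the red_cap is not blue, and is the smaller of those in its own colour.

How it is judged:
On the way, in this order (a step that is already met when the one before it is completed fails the run):
1. the red cap is lifted off the counter (height (world z) of red_cap_mid above 0.07 m), for 0.2 s.
2. the red cap stands straight over the stud, not yet snapped on (horizontal distance between red_cap_mid and port below 0.006 m and z of red_cap_mid in the frame of port between 0.038 and 0.062 m and angle between red_cap_mid's own z axis and vertical below 0.2 rad).
3. the red cap has clicked past the catches (horizontal distance between red_cap_mid and port below 0.004 m and z of red_cap_mid in the frame of port below 0.0358 m and angle between red_cap_mid's own z axis and vertical below 0.1 rad), for 0.1 s.
At the end, for the whole second after the job is handed in: the red cap is snapped over the stud, centred within 4 mm and upright within 0.08 rad, its underside less than 2.2 mm above the collar, at rest, and the fingers still press it so that the seal is squeezed by more than 2 mm of its 4 mm (horizontal distance between red_cap_mid and port below 0.004 m and z of red_cap_mid in the frame of port below 0.0347 m and angle between red_cap_mid's own z axis and vertical below 0.08 rad and value of joint seal above 0.002 m and contact force between the fingers and red_cap above 2 N and linear speed of red_cap below 0.02 m/s); the arm keeps its last pose, push and grip.
It fails at once if the yellow cap is moved by more than 2 cm (distance of yellow_cap_mid from where it was at the start of the episode above 0.02 m).
It fails at once if the sauce bottle or a jar is moved by more than 2 cm or knocked over (distance of any of sauce_bottle, brown_jar, spice_jar from where it was at the start of the episode above 0.02 m or angle between any of sauce_bottle, brown_jar, spice_jar's own z axis and vertical above 0.5 rad).
It also fails if it takes over 58 s, if anything falls off the work surface, if the arm or the gripper's body presses on something with over 40 N, if the wrist force passes 120 N, or if a joint passes its speed limit or range.

### The arm

A 6-joint arm with a two-finger parallel gripper is mounted at the origin on a cart in front of the work surface, level with it; the furniture and walls round the work are solid. World frame = base frame: x ahead of the robot, y to its left, z up, the work surface at z = 0. Lengths are in m, angles in rad, forces in N, time in s.
With the tool pointing down it reaches from about 0.35 to 0.975 m from the base axis. Payload 4.9 kg.
Tool frame: the origin (TCP) lies on the mounting face of the last link; the fingertips stand 173 mm ahead of it and the grasp point (between the pads) lies ctrl.pinch_z ahead of it (ctrl.pinch_z is the distance from the TCP to the grasp point, in m); z points along the fingers, y is the line along which they close (so a half turn about z gives the same grasp; the last joint's range is limited). The gripper opens to 85 mm and grips with 20 to 120 N. Pads are 22 mm wide; open, the fingers measure 114 mm over their backs; the gripper's body (76 mm by 85 mm) begins 54 mm behind the grasp point. The pads swing forward as they close: fully open they stand 13 mm farther back than shut.
Start: joints at [-1.291, 0.053, 1.613, -0, 1.476, -0.119], TCP at [0.243, -0.576, 0.405] pointing down, gripper open.
Joint ranges: [-3.01, 3.01], [-1.01, 2.22], [0.06, 2.58], [-1.02, 4.17], [0.09, 2.62], [-3.14, 3.14]. Speed limits (rad/s): [2.57, 2.57, 3.14, 3.14, 3.14, 3.14].

### API

Orientations are given as a rotation vector (axis times angle).
In Python, from station import telemetry, eyes, ctrl gives the robot as it stands.
- The arm moves only by the tool apply_moves, never from a script. Its argument "plan" is a list of rows, each a list of 5 numbers: the finger opening in m, from 0 to 0.0854, then the shift along the tool's x, y, z in m, then the turn about the tool's z in rad. In form: [[jaw, x, y, z, roll], ...]. A call has 1 to 12 rows; each row is the pose to reach, as a shift and turn from the pose commanded when the call began, along the tool's axes at that moment; what a row does not reach only later rows make up. A row lasts 1/12 s, in which the tool goes at most 41.7 mm and 7.16 degrees, less where a joint would pass 70% of its speed; a pose out of reach is approached as far as the arm can. A call with a gripper value outside its range is refused whole. The fingers move at their own pace and stop on an object; "newtons" is the grip in N (left out, the last holds). Time passes only in rows, so rows that repeat a pose let the fingers close. It gives the time, the measured TCP pose, the force, the opening and the grip force at its end, in the units of the state.
- telemetry.get_obs(): the state, without advancing time (a new reading comes with each control period).
- eyes.get_image(name): name is "scene" or "top" or "wrist"; returns a dict with "img" (480x640x3 uint8, blue, green, red), "range_z" (480x640 float32, m along the optical axis (not along the pixel's ray), 0 where there is no reading), "K" (3x3 intrinsics, pixels), "pose" (4x4, takes a point from camera to world coordinates); the wrist camera has in their place "hand_eye" (4x4, takes a point from camera to tool coordinates, whose origin is the TCP and whose axes are the flange's). Camera axes: x right, y down, z forward; pixel columns grow to the right and rows downward; lengths in m; the calibration is good to about 2 mm. A picture is of the moment at which its call begins: read the wrist's pose just before it.
- ctrl.finish_job(): hands the job in; it is judged then, once.
Trained networks look in a picture, given as the dict that the camera call returned (one of the last four; its "shot" number tells which), for a name from the list of things; names that differ only in an ending like _2 or _b are one class to them, and where a whole thing is asked for, a point or a joint stands for the part that bears it (a point fixed in the world has none). Each returns a list of dicts, best first, with "confidence" (0 to 1); they miss things now and then, are a little off and sometimes report something else, mostly with a low value. They report only what shows in the picture. A call takes as long as a camera call. They do not tell look-alikes from the thing itself.
- eyes.search_frame(thing, picture): "box" ([left, top, right, bottom] in pixels, round what is visible of it).
- eyes.outline_of(thing, picture): "region" (480x640 bool, what is visible of it) and "box" ([left, top, right, bottom] in pixels, round what is visible of it).
- eyes.tip_of(thing, picture): "point" ([column, row] in pixels: a listed point, or the origin of a listed thing).
The state is a dict: "t": time; "q": joint angles; "dq": joint speeds; "effort": joint torques, N m; "tool_pos": TCP position; "tool_rot": TCP orientation; "contact_force": force on the tool from outside, world axes, zero at the start; "wrist_torque": the same for the moment, N m; "opening": finger opening in m; "grip_force": force on a finger pad.
Only numpy, scipy, OpenCV 4.12 (cv2) and the standard library are available. Lean on these libraries where they do the work, as an engineer would, in place of code of your own. Each camera call takes 0.05 s, during which the arm holds its last target. There are 200 camera calls.

## Working session

There is one attempt and no reset: what is moved stays moved. The work goes in short steps, Python scripts to look and compute and a tool call to move; the robot and the scene stay as the last step left them, time stands still between calls to the robot, and variables do not carry over. Pictures are saved under pics/ and viewed, at most 10 in all, crops included, and the job is handed in when it is done.

Besides the shell and the picture viewer there is one more tool, called after "Call:" in YAML: its name, and indented under it one key for each argument. apply_moves: Moves the arm, as the interface text tells. Its arguments: {"type":"object","properties":{"plan":{"type":"array","items":{"type":"array","items":{"type":"number"}}},"newtons":{"type":"number"}},"required":["plan"]}

```bash
mkdir -p pics; cat > h.py <<'E'
import numpy as np, cv2
from scipy.spatial.transform import Rotation as R
from station import telemetry, eyes, ctrl
def world(p, mask, pose=None):
    v,u=np.nonzero(mask & (p["range_z"]>0)); z=p["range_z"][v,u]
    c=np.linalg.inv(p["K"])@np.vstack([u,v,np.ones_like(u)])*z
    T=p.get("pose") if pose is None else pose
    return (T[:3,:3]@c+T[:3,3:]).T
E
python3 - <<'E'
from h import *
o=telemetry.get_obs();print({k:np.round(v,3).tolist() for k,v in o.items()},ctrl.pinch_z)
ps={}
for n in("scene","top"):
    p=eyes.get_image(n);ps[n]=p
    cv2.imwrite(f"pics/{n}0.png",p["img"])
    for t in("red_cap","yellow_cap_mid","canister","sauce_bottle","brown_jar","spice_jar"):
        for d in eyes.outline_of(t,p)[:4]:
            w=world(p,d["region"])
            if len(w): print(n,t,round(d["confidence"],2),np.round(d["box"]),"med",np.median(w,0).round(3),"lo",np.percentile(w,2,0).round(3),"hi",np.percentile(w,98,0).round(3))
    for t in("red_cap_mid","port"): print(n,t,[(np.round(d["point"]),round(d["confidence"],2)) for d in eyes.tip_of(t,p)[:4]])
E
```

```text
{'t': 0.0, 'q': [-1.291, 0.053, 1.614, -0.0, 1.476, -0.119], 'dq': [0.0, 0.001, -0.002, 0.0, -0.001, -0.0], 'effort': [0.0, -39.369, -37.017, 0.0, 0.007, 0.0], 'tool_pos': [0.243, -0.576, 0.403], 'tool_rot': [-3.077, -0.622, 0.0], 'contact_force': [0.152, -1.371, -0.043], 'wrist_torque': [-0.015, 0.008, -0.011], 'grip_force': 0.0, 'opening': 0.085} 0.1547
scene red_cap 0.8 [380. 280. 417. 320.] med [0.406 0.159 0.033] lo [0.382 0.131 0.002] hi [0.437 0.173 0.066]
scene red_cap 0.76 [330. 262. 364. 304.] med [0.503 0.161 0.032] lo [ 0.48   0.118 -0.001] hi [0.534 0.176 0.066]
scene red_cap 0.55 [269. 233. 310. 290.] med [0.617 0.162 0.044] lo [0.589 0.122 0.004] hi [0.659 0.182 0.088]
scene yellow_cap_mid 0.98 [308. 322. 348. 371.] med [0.472 0.314 0.033] lo [0.45  0.286 0.003] hi [0.504 0.329 0.066]
scene canister 0.68 [320. 190. 381. 249.] med [ 0.575 -0.006  0.062] lo [ 0.524 -0.065  0.004] hi [0.637 0.018 0.104]
scene sauce_bottle 0.88 [267. 146. 294. 224.] med [ 0.738 -0.017  0.099] lo [ 0.723 -0.055  0.008] hi [ 0.766 -0.002  0.172]
scene brown_jar 0.98 [293. 157. 317. 200.] med
[... 1152 characters left out ...]
1. 402. 301.] med [ 0.584 -0.038  0.074] lo [ 0.526 -0.09   0.012] hi [0.64  0.012 0.109]
top sauce_bottle 0.68 [350. 151. 402. 198.] med [ 0.739 -0.04   0.13 ] lo [ 0.723 -0.082  0.008] hi [ 0.772 -0.007  0.174]
top sauce_bottle 0.36 [248. 171. 275. 205.] med [0.724 0.173 0.103] lo [0.71  0.154 0.006] hi [0.752 0.194 0.109]
top brown_jar 0.63 [407. 167. 442. 206.] med [ 0.738 -0.143  0.085] lo [ 0.716 -0.174  0.006] hi [ 0.771 -0.118  0.091]
top spice_jar 0.81 [248. 170. 274. 206.] med [0.725 0.174 0.103] lo [0.71  0.154 0.   ] hi [0.776 0.196 0.109]
top red_cap_mid [(array([284., 245.]), 0.97), (array([277., 304.]), 0.86), (array([275., 357.]), 0.56)]
top port [(array([374., 262.]), 0.84)]
```

```bash
python3 - <<'E'
import cv2,numpy as np
a=cv2.resize(cv2.imread("pics/scene0.png")[140:390,200:440],None,fx=1.65,fy=1.65)
b=cv2.resize(cv2.imread("pics/top0.png")[140:390,170:410],None,fx=1.65,fy=1.65)
cv2.imwrite("pics/both.png",np.hstack([a,b]))
E
```

```text
(no output)
```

View pics/both.png

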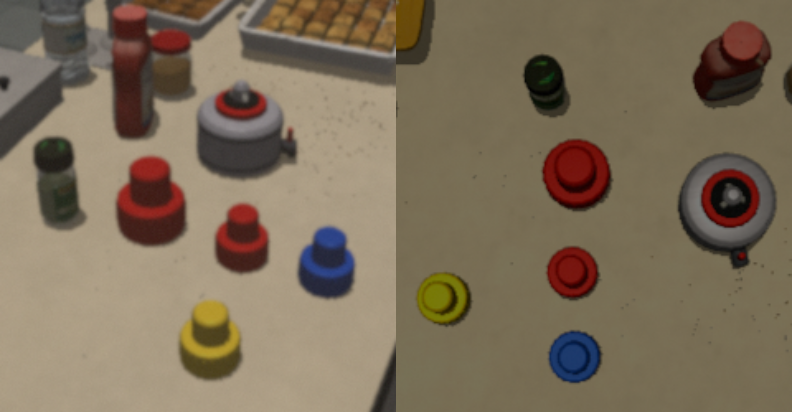

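```bash
cat >> h.py <<'E'
def circ(xy):
    A=np.c_[2*xy,np.ones(len(xy))]; s=np.linalg.lstsq(A,(xy**2).sum(1),rcond=None)[0]
    return s[:2],np.sqrt(s[2]+s[:2]@s[:2])
def redmask(p,sat=110):
    h=cv2.cvtColor(p["img"],cv2.COLOR_BGR2HSV)
    return ((h[...,0]<12)|(h[...,0]>168))&(h[...,1]>sat)&(h[...,2]>40)
def loc(p,T=None,cap=(.508,.143),port=(.582,-.036)):
    m=redmask(p); w=world(p,m,T)
    for nm,c,r,lo,hi in(("knob",cap,.045,.058,.075),("collar",port,.06,.078,.095)):
        s=w[(np.hypot(*(w[:,:2]-c).T)<r)&(w[:,2]>lo)&(w[:,2]<hi)]
        if len(s)>20:
            (x,y),rr=cv2.minEnclosingCircle(s[:,:2].astype(np.float32))
            print(nm,len(s),"mean",s.mean(0).round(4),"encl",round(x,4),round(y,4),round(rr,4),"medz",np.median(s[:,2]).round(4))
def toolT():
    o=telemetry.get_obs();T=np.eye(4);T[:3,:3]=R.from_rotvec(o["tool_rot"]).as_matrix();T[:3,3]=o["tool_pos"];return T,o
def rel(xyz):
    T,o=toolT();print("tool shift",(T[:3,:3].T@(np.array(xyz)-T[:3,3])).round(4),"pos",np.round(T[:3,3],4),"yaxis",T[:3,1].round(3),"zax",T[:3,2].round(4),"t",o["t"],"f",np.round(o["contact_force"],1),"op",round(o["opening"],4),"q6",round(o["q"][5],2))
E
python3 - <<'E'
from h import *
for n in("scene","top"): print(n); loc(eyes.get_image(n))
rel([.508,.143,.30])
E
```

```text
scene
knob 218 mean [0.5079 0.1506 0.0637] encl 0.5083 0.1486 0.0175 medz 0.0641
collar 266 mean [ 0.5852 -0.0234  0.0848] encl 0.5907 -0.0345 0.0346 medz 0.0848
top
knob 280 mean [0.5098 0.1438 0.0646] encl 0.51 0.1439 0.018 medz 0.0646
collar 491 mean [ 0.5901 -0.0393  0.0852] encl 0.5907 -0.0397 0.0336 medz 0.0851
tool shift [ 0.5237 -0.5595  0.1047] pos [ 0.2427 -0.5759  0.4047] yaxis [ 0.388 -0.922 -0.   ] zax [ 0.  0. -1.] t 1.0 f [-1.1 -0.1  0.4] op 0.085 q6 -0.12
```

Call:
apply_moves:
  plan:
    - [0.085,0.03,-0.03,0,0.05]
    - [0.085,0.06,-0.06,0,0.1]
    - [0.085,0.08,-0.09,0,0.15]
    - [0.085,0.11,-0.12,0,0.2]
    - [0.085,0.14,-0.15,0,0.25]
    - [0.085,0.17,-0.18,0,0.3]
    - [0.085,0.2,-0.21,0,0.35]
    - [0.085,0.22,-0.24,0,0.4]
    - [0.085,0.25,-0.27,0,0.4]
    - [0.085,0.28,-0.3,0,0.4]
    - [0.085,0.31,-0.33,0,0.4]
    - [0.085,0.34,-0.36,0,0.4]

```text
t: 2.0
tool_pos: [0.4151, -0.1129, 0.4052]
tool_rot: [3.141, -0.003, 0.002]
contact_force: [0.7, -0.6, 0.3]
opening: 0.0849
grip_force: 0.0
```

```bash
python3 - <<'E'
from h import *
rel([.509,.145,.36])
E
```

```text
tool shift [ 0.0934 -0.2581  0.0451] pos [ 0.4151 -0.1129  0.4052] yaxis [-0.002 -1.     0.001] zax [ 1.5e-03 -7.0e-04 -1.0e+00] t 2.0 f [ 0.7 -0.6  0.3] op 0.0849 q6 1.13
```

Call:
apply_moves:
  plan:
    - [0.085,0.012,-0.032,0.005,0]
    - [0.085,0.024,-0.064,0.01,0]
    - [0.085,0.036,-0.096,0.015,0]
    - [0.085,0.048,-0.128,0.02,0]
    - [0.085,0.06,-0.16,0.025,0]
    - [0.085,0.072,-0.192,0.03,0]
    - [0.085,0.084,-0.224,0.035,0]
    - [0.085,0.093,-0.258,0.045,0]
    - [0.085,0.093,-0.258,0.045,0]
    - [0.085,0.093,-0.258,0.045,0]

```text
t: 2.83
tool_pos: [0.5083, 0.1444, 0.3588]
tool_rot: [3.141, 0.003, -0.003]
contact_force: [0.4, -0.4, 0.9]
opening: 0.0849
grip_force: 0.0
```

```bash
python3 - <<'E'
from h import *
rel([.509,.145,.36])
T,o=toolT()
p=eyes.get_image("wrist");print(p["hand_eye"].round(3).tolist())
loc(p,T@p["hand_eye"],cap=(.509,.145))
cv2.imwrite("pics/w1.png",p["img"])
E
```

```text
tool shift [ 0.0007 -0.0006 -0.0012] pos [0.5083 0.1444 0.3588] yaxis [ 0.002 -1.     0.001] zax [-1.9e-03 -5.0e-04 -1.0e+00] t 2.8333 f [ 0.4 -0.4  0.9] op 0.0849 q6 1.7
[[0.0, -0.96, -0.28, 0.071], [1.0, 0.0, 0.0, 0.001], [-0.0, -0.28, 0.96, 0.032], [0.0, 0.0, 0.0, 1.0]]
knob 1772 mean [0.5102 0.1444 0.0634] encl 0.5091 0.1445 0.0181 medz 0.0636
collar 3680 mean [ 0.5904 -0.0268  0.0837] encl 0.59 -0.0395 0.0343 medz 0.0837
```

View pics/w1.png

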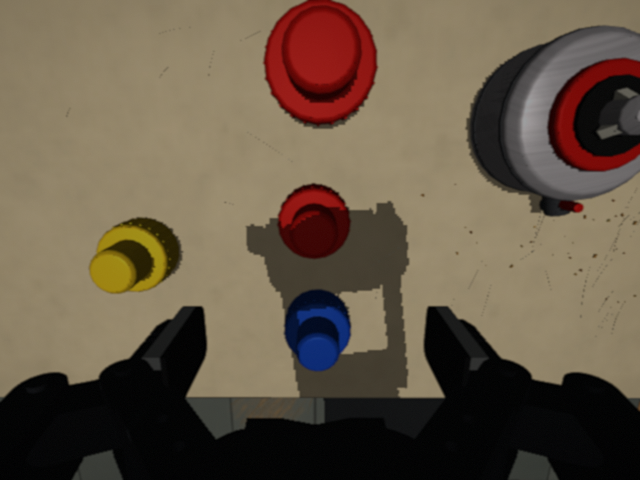

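Call:
apply_moves:
  plan:
    - [0.085,0.001,0,0.03,0]
    - [0.085,0.001,0,0.06,0]
    - [0.085,0.001,0,0.09,0]
    - [0.085,0.001,0,0.115,0]
    - [0.085,0.001,0,0.135,0]
    - [0.085,0.001,0,0.148,0]
    - [0.085,0.001,0,0.148,0]
    - [0.06,0.001,0,0.148,0]
    - [0.045,0.001,0,0.148,0]
    - [0.045,0.001,0,0.148,0]
    - [0.045,0.001,0,0.148,0]
    - [0.045,0.001,0,0.148,0]
  newtons: 60

```text
t: 3.88
tool_pos: [0.5099, 0.143, 0.213]
tool_rot: [-3.141, 0.002, -0.003]
contact_force: [0.2, -0.9, -0.1]
opening: 0.0451
grip_force: 0.0
```

```bash
python3 - <<'E'
from h import *
rel([.5093,.1445,.209]); print(ctrl.pinch_z)
T,o=toolT()
p=eyes.get_image("wrist");loc(p,T@p["hand_eye"],cap=(.509,.145))
s=eyes.get_image("scene");cv2.imwrite("pics/s2.png",np.hstack([cv2.resize(s["img"][200:340,290:430],(480,480),interpolation=2),cv2.resize(p["img"][0:480,160:480],(320,480))]))
E
```

```text
tool shift [-0.0006 -0.0015  0.004 ] pos [0.5099 0.143  0.213 ] yaxis [-0.001 -1.    -0.   ] zax [ 2.2e-03  3.0e-04 -1.0e+00] t 3.8833 f [ 0.2 -0.9 -0.1] op 0.0451 q6 1.7
0.1547
knob 6653 mean [0.5114 0.1441 0.0634] encl 0.5093 0.1439 0.0182 medz 0.0637
```

View pics/s2.png

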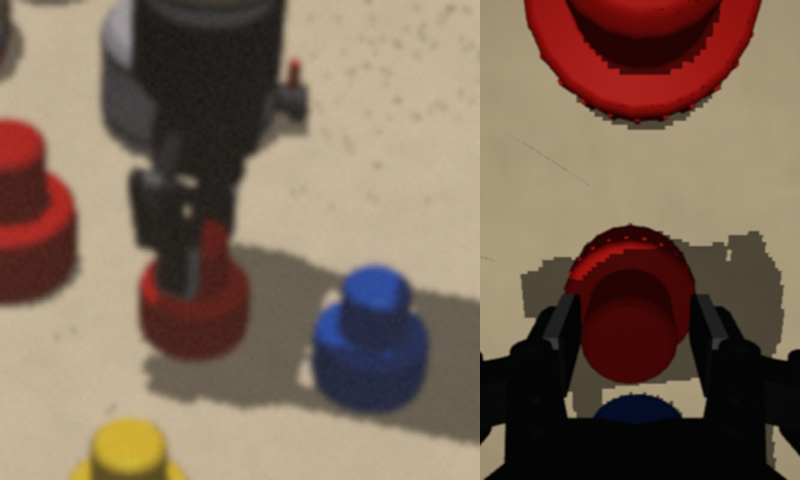

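Call:
apply_moves:
  plan:
    - [0.045,-0.0005,-0.001,0.002,0]
    - [0.045,-0.0005,-0.001,0.004,0]
    - [0.045,-0.0005,-0.001,0.004,0]
    - [0.038,-0.0005,-0.001,0.004,0]
    - [0.034,-0.0005,-0.001,0.004,0]
    - [0.03,-0.0005,-0.001,0.004,0]
    - [0.03,-0.0005,-0.001,0.004,0]
    - [0.03,-0.0005,-0.001,0.004,0]
  newtons: 40

```text
t: 4.65
tool_pos: [0.5088, 0.1439, 0.2076]
tool_rot: [-3.142, 0.002, 0.0]
contact_force: [-0.5, -0.4, -0.2]
opening: 0.0351
grip_force: 39.9
```

Call:
apply_moves:
  plan:
    - [0.03,0,0,-0.01,0]
    - [0.03,0,0,-0.03,0]
    - [0.03,0,0,-0.055,0]
    - [0.03,0,0,-0.085,0]
    - [0.03,0,0,-0.115,0]
    - [0.03,0,0,-0.135,0]
    - [0.03,0,0,-0.145,0]
    - [0.03,0.02,0.04,-0.145,0]
    - [0.03,0.035,0.075,-0.145,0]
    - [0.03,0.05,0.11,-0.145,0]
    - [0.03,0.055,0.125,-0.145,0]
    - [0.03,0.055,0.125,-0.145,0]
  newtons: 80

```text
t: 5.65
tool_pos: [0.5644, 0.0158, 0.3521]
tool_rot: [3.141, -0.009, -0.002]
contact_force: [-0.1, 0.6, -1.0]
opening: 0.0343
grip_force: 79.8
```

```bash
python3 - <<'E'
from h import *
rel([.5905,-.0395,.352])
T,o=toolT()
c=T[:3,3]+[0,0,-.15]
p=eyes.get_image("wrist"); loc(p,T@p["hand_eye"],cap=(9,9),port=(.59,-.039))
for n,Tn in(("wrist",T@p["hand_eye"]),("top",None),("scene",None)):
    q=p if n=="wrist" else eyes.get_image(n)
    w=world(q,redmask(q),Tn)
    w=w[(np.hypot(*(w[:,:2]-c[:2]).T)<.05)&(w[:,2]>.12)]
    if len(w)>9: print(n,len(w),w.min(0).round(4),w.max(0).round(4)); 
cv2.imwrite("pics/w3.png",p["img"])
E
```

```text
tool shift [0.0264 0.0552 0.0001] pos [0.5644 0.0158 0.3521] yaxis [-0.005 -1.     0.001] zax [-1.1e-03 -9.0e-04 -1.0e+00] t 5.65 f [-0.1  0.6 -1. ] op 0.0343 q6 1.47
collar 4113 mean [ 0.5937 -0.0382  0.0839] encl 0.5907 -0.0404 0.0341 medz 0.0838
wrist 15329 [ 0.548  -0.0157  0.1448] [0.5957 0.044  0.2102]
top 3787 [ 0.5279 -0.0338  0.1461] [0.6022 0.0648 0.5084]
scene 772 [ 0.5279 -0.0049  0.144 ] [0.5917 0.056  0.3947]
```

View pics/w3.png

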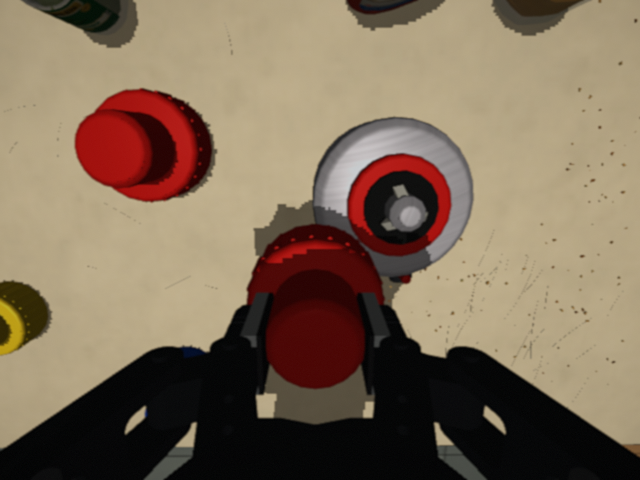

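```bash
cat > m.py <<'E'
from h import *
T,o=toolT(); p=eyes.get_image("wrist"); W=T@p["hand_eye"]
w=world(p,redmask(p,90),W); c=T[:2,3]; uz=o["tool_pos"][2]-.2076
for nm,lo,hi in(("knobtop",.060,.070),("shoulder",.029,.037),("skirt",.0,.025)):
    s=w[(np.hypot(*(w[:,:2]-c).T)<.04)&(w[:,2]>uz+lo)&(w[:,2]<uz+hi)]
    if len(s)<9: continue
    s=s[:,:2].astype(np.float32)
    (x,y),r=cv2.minEnclosingCircle(s); print(nm,len(s),"encl off",np.round(np.array([x,y])-c,4),round(r,4))
    if nm=="skirt":
        k=cv2.convexHull(s)[:,0]; f,r=circ(s); print(" fit",np.round(f-c,4),r)
rel([.59,-.0395,.352]); loc(p,W,cap=(9,9),port=(.59,-.039))
E
python3 m.py
```

```text
knobtop 7108 encl off [ 0.0008 -0.0012] 0.0182
shoulder 4576 encl off [ 0.0028 -0.0011] 0.0294
skirt 1286 encl off [ 0.0083 -0.0028] 0.0295
 fit [ 0.0001 -0.0009] 0.03006218343151285
tool shift [0.0268 0.0591 0.    ] pos [0.5633 0.0196 0.3521] yaxis [-0.    -1.    -0.001] zax [-1.3e-03  6.0e-04 -1.0e+00] t 5.85 f [ 0.   0.7 -0.9] op 0.0344 q6 1.47
collar 4154 mean [ 0.5937 -0.0382  0.0839] encl 0.5909 -0.0403 0.0339 medz 0.0838
```

Call:
apply_moves:
  plan:
    - [0.03,0.012,0.025,0,0]
    - [0.03,0.022,0.048,0,0]
    - [0.03,0.0265,0.0585,0,0]
    - [0.03,0.0265,0.0585,0,0]
    - [0.03,0.0265,0.0585,0,0]
    - [0.03,0.0265,0.0585,0,0]
  newtons: 80

```text
t: 6.35
tool_pos: [0.5898, -0.0385, 0.3525]
tool_rot: [-3.141, 0.0, 0.001]
contact_force: [-0.2, 0.8, -0.1]
opening: 0.0339
grip_force: 79.9
```

```bash
python3 m.py; python3 - <<'E'
from h import *
rel([.5902,-.0392,.352])
E
```

```text
knobtop 7080 encl off [ 0.0006 -0.001 ] 0.0181
shoulder 4300 encl off [ 0.0034 -0.0011] 0.0293
skirt 864 encl off [ 0.0086 -0.0026] 0.0295
 fit [-0.     -0.0009] 0.030294166563270376
tool shift [0.0003 0.0011 0.0005] pos [ 0.5897 -0.0384  0.3525] yaxis [ 0.    -1.    -0.001] zax [-6.e-04  6.e-04 -1.e+00] t 6.4 f [ 0.3  0.1 -0.2] op 0.034 q6 1.38
collar 1974 mean [ 0.611  -0.041   0.0836] encl 0.5926 -0.0407 0.0332 medz 0.0837
tool shift [0.0005 0.0008 0.0005] pos [ 0.5897 -0.0384  0.3525] yaxis [ 0.    -1.    -0.001] zax [-6.e-04  6.e-04 -1.e+00] t 6.4 f [ 0.3  0.1 -0.2] op 0.034 q6 1.38
```

Call:
apply_moves:
  plan:
    - [0.03,0.0005,0.001,0.0,0]
    - [0.03,0.0005,0.001,0.008,0]
    - [0.03,0.0005,0.001,0.016,0]
    - [0.03,0.0005,0.001,0.024,0]
    - [0.03,0.0005,0.001,0.03,0]
    - [0.03,0.0005,0.001,0.036,0]
    - [0.03,0.0005,0.001,0.04,0]
    - [0.03,0.0005,0.001,0.04,0]
    - [0.03,0.0005,0.001,0.04,0]
  newtons: 100

```text
t: 7.15
tool_pos: [0.5906, -0.0407, 0.3124]
tool_rot: [-3.141, 0.002, 0.001]
contact_force: [0.4, -0.5, -0.9]
opening: 0.0337
grip_force: 99.3
```

```bash
python3 m.py; python3 - <<'E'
from h import *
s=eyes.get_image("scene");t=eyes.get_image("top")
cv2.imwrite("pics/s4.png",np.hstack([cv2.resize(s["img"][120:280,270:430],(400,400),interpolation=2),cv2.resize(t["img"][180:340,290:450],(400,400),interpolation=2)]))
E
```

```text
knobtop 6995 encl off [ 0.0009 -0.0009] 0.0181
shoulder 4285 encl off [ 0.0024 -0.0009] 0.0294
skirt 795 encl off [ 0.0043 -0.0013] 0.0305
 fit [-0.0003 -0.001 ] 0.03058690292530258
tool shift [-0.0008 -0.0012 -0.0392] pos [ 0.5908 -0.0407  0.3128] yaxis [-0.001 -1.     0.   ] zax [ 2.e-04 -0.e+00 -1.e+00] t 7.2 f [-0.2  0.8 -0. ] op 0.034 q6 1.38
collar 1880 mean [ 0.6146 -0.038   0.0833] encl 0.5953 -0.0403 0.0328 medz 0.0836
```

View pics/s4.png

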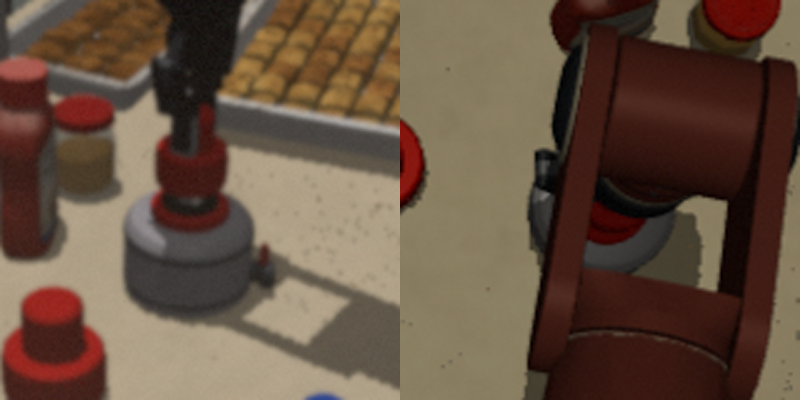

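Call:
apply_moves:
  plan:
    - [0.03,-0.0005,-0.0012,0.0,0]
    - [0.03,-0.0005,-0.0012,0.003,0]
    - [0.03,-0.0005,-0.0012,0.006,0]
    - [0.03,-0.0005,-0.0012,0.008,0]
    - [0.03,-0.0005,-0.0012,0.008,0]
    - [0.03,-0.0005,-0.0012,0.008,0]
  newtons: 100

```text
t: 7.8
tool_pos: [0.5901, -0.0394, 0.3046]
tool_rot: [-3.141, 0.002, 0.001]
contact_force: [-1.0, 0.6, 0.6]
opening: 0.0336
grip_force: 99.8
```

Now press in gradual steps through the catches.

Call:
apply_moves:
  plan:
    - [0.03,0,0,0.002,0]
    - [0.03,0,0,0.003,0]
    - [0.03,0,0,0.004,0]
    - [0.03,0,0,0.005,0]
    - [0.03,0,0,0.005,0]
    - [0.03,0,0,0.005,0]
  newtons: 120

```text
t: 8.3
tool_pos: [0.5908, -0.0396, 0.3023]
tool_rot: [3.141, -0.002, 0.004]
contact_force: [-3.0, 1.0, 9.2]
opening: 0.0334
grip_force: 118.5
```

Call:
apply_moves:
  plan:
    - [0.03,0,0,0.001,0]
    - [0.03,0,0,0.002,0]
    - [0.03,0,0,0.003,0]
    - [0.03,0,0,0.004,0]
    - [0.03,0,0,0.004,0]
  newtons: 120

```text
t: 8.72
tool_pos: [0.5903, -0.0395, 0.2963]
tool_rot: [3.141, -0.002, 0.002]
contact_force: [1.0, 0.9, 2.5]
opening: 0.0336
grip_force: 122.7
```

Call:
apply_moves:
  plan:
    - [0.03,0,0,0.001,0]
    - [0.03,0,0,0.002,0]
    - [0.03,0,0,0.003,0]
    - [0.03,0,0,0.004,0]
    - [0.03,0,0,0.005,0]
    - [0.03,0,0,0.006,0]
    - [0.03,0,0,0.006,0]
    - [0.03,0,0,0.006,0]
  newtons: 120

```text
t: 9.38
tool_pos: [0.5907, -0.0395, 0.2929]
tool_rot: [3.141, -0.002, 0.001]
contact_force: [-6.3, 1.4, 15.4]
opening: 0.0332
grip_force: 124.6
```

Call:
apply_moves:
  plan:
    - [0.03,-0.0005,0,0.0005,0]
    - [0.03,-0.001,0,0.001,0]
    - [0.03,-0.001,0,0.0015,0]
    - [0.03,-0.001,0,0.0015,0]
    - [0.03,-0.001,0,0.0015,0]
    - [0.03,-0.001,0,0.0015,0]
    - [0.03,-0.001,0,0.0015,0]
  newtons: 120

```text
t: 9.97
tool_pos: [0.5902, -0.0394, 0.2929]
tool_rot: [3.141, -0.002, 0.005]
contact_force: [-7.3, 2.0, 19.1]
opening: 0.033
grip_force: 124.8
```

```bash
python3 - <<'E'
from h import *
for i in range(4):
    T,o=toolT(); p=eyes.get_image("wrist"); print(o["t"],np.round(o["tool_pos"],4),np.round(o["contact_force"],1),round(o["grip_force"],1))
W=T@p["hand_eye"]; w=world(p,redmask(p,90),W); c=T[:2,3]
w=w[np.hypot(*(w[:,:2]-c).T)<.04]
s=w[w[:,2]>.142]; print("knob top z",np.median(s[:,2]),cv2.minEnclosingCircle(s[:,:2].astype(np.float32)))
h=w[(w[:,2]>.108)&(w[:,2]<.125)];print("shoulder z",np.median(h[:,2]))
n=eyes.get_image("scene");cv2.imwrite("pics/s5.png",np.hstack([cv2.resize(n["img"][140:260,290:410],(360,360),interpolation=2),cv2.resize(p["img"],(440,360))]))
E
```

```text
9.9667 [ 0.5902 -0.0394  0.2929] [-7.3  2.  19.1] 124.8
10.0167 [ 0.5902 -0.0395  0.2929] [-6.9  2.8 19.5] 124.8
10.0667 [ 0.5902 -0.0395  0.2929] [-7.7  2.  19.1] 124.8
10.1167 [ 0.5902 -0.0395  0.2929] [-7.2  2.6 18.5] 124.8
knob top z 0.14868672006109984 ((0.5915441513061523, -0.040105365216732025), 0.018274053931236267)
shoulder z 0.11663008833722921
```

View pics/s5.png

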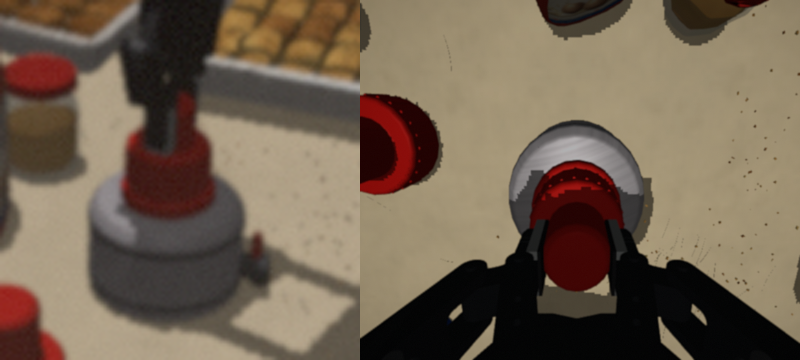

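The cap sits flat on the collar. The knob top is at z≈0.150 after bias correction, and z no longer changes as force rises. The push is steady at 19 N, so I'm handing it in.

```bash
python3 -c "
from station import ctrl
print(ctrl.finish_job())"
```

```text
the job is handed in; nothing more can be done
None
```

The small red cap is snapped over the stud and fully home on the collar, still gripped and pressed down with about 19 N; the job was handed in at about 10 s, and no verdict came back.

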